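# Stand the tall V-head work support on the set-up plate's pad

### The job

Stand the tall work support with the V-notched head upright in the middle of the round pad on the steel set-up plate, its V in line with the V of the plate's fixed bracket, so that a long bar can later rest in both. It is top-heavy on a small foot: set it down gently without dropping it, let go slowly, and watch for a couple of seconds that it stands still on its own before you finish. Leave the short V-head support and the flat-topped support standing where they are.

Things in the scene. Friction and masses are not known exactly. Their poses are not given: they have to be found in the camera images.
- vpost: tall V-head support, steel, 150 mm tall, about 0.6 kg, starts upright on the bench. Round foot 36 wide, 8 thick; stem 17 wide; block head 110 to 150 mm up, 46 (x) by 42 mm (y), flat upright sides, V notch 18 deep along its top in x, solid 110 to 132 mm up: grip there across x or y. Topples at about 9 degrees. Origin: centre of foot's underside; z up, x along the notch
- pad (a point): centre of the flat top of the round steel pad (70 mm wide, 20 mm above the bench) on the fixed steel set-up plate (260 x 100 x 12 mm). x runs level along the plate to the fixed V bracket 160 mm away (170 mm tall, head 46 x 42 mm), whose notch lies along this x; z up. The foot's underside comes to this height
- short_post: short V-head support, to be left alone: same steel, foot, stem width and head as the tall one but only 100 mm tall. Origin: centre of the foot's underside; z up
- flat_post: the flat-topped support, to be left alone: same steel, foot and stem, 150 mm tall, but with a plain round flat-topped head 46 mm across and 40 mm high. Origin: centre of the foot's underside; z up
There are look-alikes about, which are no part of the job. Leave any blue look-alike of the vpost alone.

How it is judged:
On the way, in this order (a step that is already met when the one before it is completed fails the run):
1. the tall V-head support is lifted upright, its foot at least 28 mm above the bench (height (world z) of vpost above 0.028 m and angle between vpost's own z axis and vertical below 0.35 rad), for 0.2 s.
2. it stands on the pad, upright, let go of and still, for one second (horizontal distance between vpost and pad below 0.015 m and z of vpost in the frame of pad below 0.006 m and angle between vpost's own z axis and vertical below 0.06 rad and contact force between the fingers and vpost below 0.1 N and linear speed of vpost below 0.02 m/s and angular speed of vpost below 0.1 rad/s), for 1 s.
At the end, for the whole second after the job is handed in: The tall V-head support stands free and still on the pad: within 15 mm of its centre, foot on it within 6 mm, upright within 3.4 degrees, notch within 15 degrees of the line to the bracket (either way round); the other two supports stand upright within 20 mm of their starts (horizontal distance between vpost and pad below 0.015 m and z of vpost in the frame of pad between -0.006 and 0.006 m and angle between each of vpost, short_post, flat_post's own z axis and vertical below 0.06 rad and angle between the x axis of vpost and the x axis of pad, either way round below 0.262 rad and linear speed of vpost below 0.02 m/s and angular speed of vpost below 0.1 rad/s and distance of each of short_post, flat_post from where it was at the start of the episode below 0.02 m); the robot touches nothing.
It fails at once if the tall support is tipped by more than 20 degrees (angle between vpost's own z axis and vertical above 0.35 rad).
It fails at once if the tall support is dropped or slammed onto the pad (faster than 0.35 m/s within 8 mm of it) (horizontal distance between vpost and pad below 0.05 m and z of vpost in the frame of pad below 0.008 m and linear speed of vpost above 0.35 m/s).
It fails at once if one of the other two supports is knocked over or pushed more than 20 mm (angle between any of short_post, flat_post's own z axis and vertical above 0.35 rad or distance of any of short_post, flat_post from where it was at the start of the episode above 0.02 m).
It also fails if it takes over 54 s, if anything falls off the work surface, if the arm or the gripper's body presses on something with over 40 N, if the wrist force passes 120 N, or if a joint passes its speed limit or range.

### The arm

A 6-joint arm with a two-finger parallel gripper is mounted at the origin on the work surface. World frame = base frame: x ahead of the robot, y to its left, z up, the work surface at z = 0. Lengths are in m, angles in rad, forces in N, time in s.
With the tool pointing down it reaches from about 0.4 to 0.925 m from the base axis. Payload 12.5 kg.
Tool frame: the origin (TCP) lies midway between the tips of the shut fingers; the grasp point (between the pads) lies 19 mm behind it (robot.grip_point_offset is the distance from the TCP to the grasp point, in m); z points along the fingers, y is the line along which they close (so a half turn about z gives the same grasp; the last joint's range is limited). The gripper opens to 95 mm and grips with 3 to 60 N. Pads are 20 mm wide; open, the fingers measure 119 mm over their backs; the gripper's body (75 mm by 180 mm) begins 59 mm behind the grasp point.
Start: joints at [1.144, 0.491, 1.559, -0, 1.092, -0.106], TCP at [0.197, 0.593, 0.215] pointing down, gripper open.
Joint ranges: [-3.1, 3.1], [-0.84, 2.19], [0.05, 2.79], [-1.13, 4.28], [0.06, 2.93], [-2.69, 2.69]. Speed limits (rad/s): [2.22, 2.22, 2.79, 3.14, 3.14, 3.14].

### API

Orientations are given as a unit quaternion [x, y, z, w].
In Python, from bench import robot, eyes gives the robot as it stands.
- The arm moves only by the shell command python3 -m jog 'ROWS' [FORCE]. ROWS is a JSON object of lists of equal length, an entry for each row: "linear": the shift along the tool's x, y, z in mm, a list of three; "twist": the turn, a rotation vector about the tool's x, y, z in rad, a list of three; "gripper": the opening, from 0 (shut) to 1 (fully open). A call has 1 to 20 rows; each row shifts and turns the commanded pose from where the row before left it, along the tool's axes as they then stand; what a row does not reach is not made up. A row lasts 1/12 s, in which the tool goes at most 41.7 mm and 7.16 degrees, less where a joint would pass 70% of its speed; a pose out of reach is approached as far as the arm can. A call is refused whole if a number of a shift passes 41.7 or a number of a turn 0.125, either way. A call with a gripper value outside its range is refused whole. The fingers move at their own pace and stop on an object; FORCE is the grip in N (left out, the last holds). Time passes only in rows, so rows that do not move let the fingers close. It gives the time, the measured TCP pose, the force, the opening and the grip force at its end, in the units of the state.
- robot.state(): the state, without advancing time (a new reading comes with each control period).
- eyes.camera(name): name is "side" or "top" or "wrist"; returns the picture (420x560x3 uint8, red, green, blue); there is no depth.
- eyes.camera_model(name): a dict with "fovy" (degrees; the focal length in pixels is half the picture's height over the tangent of half this angle, whatever the lens; pixels are square), "cx", "cy" (the principal point, pixels), "k1" (the pictures are not rectified: a ray, as slopes to the right and down, at radius r is drawn at 1 + k1 r^2 times it, then the intrinsics apply), "extrinsics" (4x4, takes a point from world to camera coordinates); the wrist camera has in their place "hand_eye" (4x4, takes a point from camera to tool coordinates, whose origin is the TCP and whose axes are the flange's). Camera axes: x right, y down, z forward; pixel columns grow to the right and rows downward; lengths in m; the calibration is good to about 2 mm. A picture is of the moment at which its call begins: read the wrist's pose just before it. camera_model takes no time and is no camera call.
- robot.close_job(): hands the job in; it is judged then, once.
The state is a dict: "t": time; "joints": joint angles; "qvel": joint speeds; "tau": joint torques, N m; "tool_pos": TCP position; "tcp_rot": TCP orientation; "ft_force": force on the tool from outside, world axes, zero at the start; "moment": the same for the moment, N m; "width": finger opening in m; "grasp_force": force on a finger pad.
Only numpy, scipy, OpenCV 4.12 (cv2) and the standard library are available. Lean on these libraries where they do the work, as an engineer would, in place of code of your own. Each camera call takes 0.05 s, during which the arm holds its last target. There are 200 camera calls.

## Working session

There is one attempt and no reset: what is moved stays moved. The work goes in short steps, Python scripts to look and compute and a shell command to move; the robot and the scene stay as the last step left them, time stands still between calls to the robot, and variables do not carry over. Pictures are saved under pics/ and viewed, at most 10 in all, crops included, and the job is handed in when it is done.

```bash
mkdir -p pics
cat > h.py <<'E'
import numpy as np, cv2
from bench import robot, eyes
def save(n,f): cv2.imwrite(f'pics/{f}.png',eyes.camera(n)[:,:,::-1])
def K(m):
    f=210/np.tan(np.radians(m['fovy'])/2); return np.array([[f,0,m['cx']],[0,f,m['cy']],[0,0,1.]]),np.array([m['k1'],0,0,0])
def cam2world(n,st=None):
    m=eyes.camera_model(n)
    if n!='wrist': return np.linalg.inv(np.array(m['extrinsics']))
    from scipy.spatial.transform import Rotation as R
    st=st or robot.state(); T=np.eye(4);T[:3,:3]=R.from_quat(st['tcp_rot']).as_matrix();T[:3,3]=st['tool_pos']
    return T@np.array(m['hand_eye'])
def onz(n,px,z,st=None):
    """pixels -> world points at height z"""
    m=eyes.camera_model(n);k,d=K(m);C=cam2world(n,st)
    u=cv2.undistortPoints(np.array(px,float).reshape(-1,1,2),k,d)[:,0]
    r=np.c_[u,np.ones(len(u))]@C[:3,:3].T; z=np.broadcast_to(z,len(u))
    return C[:3,3]+r*((z-C[2,3])/r[:,2])[:,None]
def proj(n,P,st=None):
    m=eyes.camera_model(n);k,d=K(m);E=np.linalg.inv(cam2world(n,st))
    return cv2.projectPoints(np.array(P,float).reshape(-1,1,3),cv2.Rodrigues(E[:3,:3])[0],E[:3,3],k,d)[0][:,0]
E
python3 - <<'E'
from h import *
save('top','top1');save('side','side1')
s=robot.state();print(s['tool_pos'],s['tcp_rot'],s['width'],s['t'],robot.grip_point_offset)
for n in('top','side'):print(n,cam2world(n)[:3,3].round(3),cam2world(n)[:3,2].round(2))
E
```

```text
[0.19696123 0.59291531 0.21412012] [ 1.59712978e-01  9.87163361e-01 -4.95867679e-04 -1.31400818e-04] 0.0950543689899689 0.1 0.0188
top [0.381 0.125 1.038] [ 0.17 -0.01 -0.99]
side [ 0.367 -0.504  0.574] [ 0.22  0.74 -0.64]
```

View pics/top1.png

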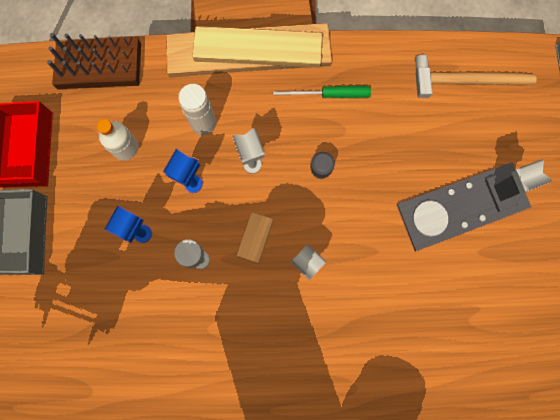

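View pics/side1.png

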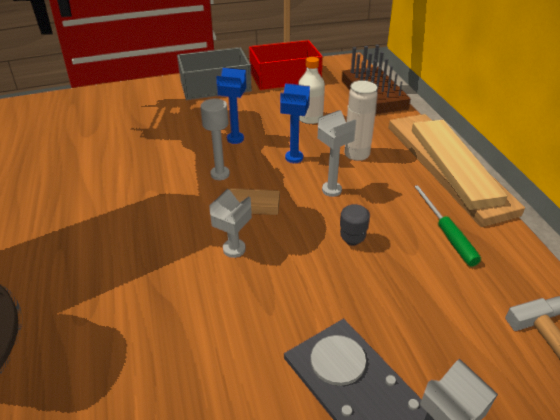

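The top view shows the vpost head at about (249,147) with its foot at (253,165), the pad at (431,218) and the bracket head at about (534,175). The short post is at (309,262), the flat post at (190,254), and the two blue look-alikes are at (183,168) and (125,224). I'll zoom in for corners.

Run:
```python
from h import *
a=cv2.imread('pics/top1.png')
A=cv2.resize(a[115:185,215:285],(400,400),interpolation=cv2.INTER_CUBIC)
B=cv2.resize(a[150:250,395:555],(400,250),interpolation=cv2.INTER_CUBIC)
s=cv2.imread('pics/side1.png')[100:205,300:370]
S=cv2.resize(s,(400,600),interpolation=cv2.INTER_CUBIC)
o=np.zeros((600,800,3),np.uint8);o[:400,:400]=A;o[400:,:320]=cv2.resize(B,(320,200));o[:,400:]=S
cv2.imwrite('pics/z1.png',o)
print(onz('top',[[431,218],[253,165],[309,262],[190,254]],[.02,.008,.1,.15]).round(3))
print(onz('side',[[338,359],[333,188]],[.02,.008]).round(3))
```

```text
[[ 0.533 -0.173  0.02 ]
 [ 0.649  0.173  0.008]
 [ 0.448  0.073  0.1  ]
 [ 0.461  0.274  0.15 ]]
[[ 0.532 -0.175  0.02 ]
 [ 0.652  0.171  0.008]]
```

View pics/z1.png

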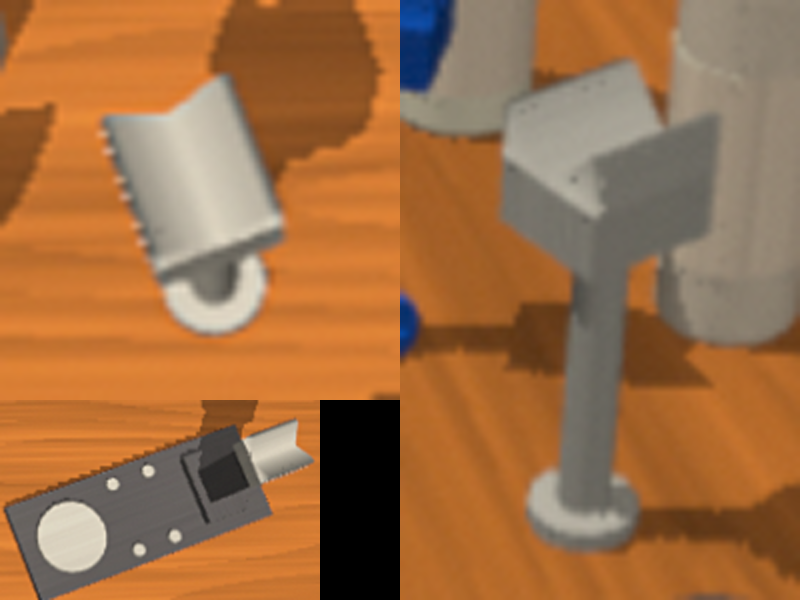

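Zoom of the vpost: the top corners in the crop are at (105,118), (228,77), (281,222) and (157,268), and the foot circle is centred near (215,283). The plate corners are at (5,507), (40,600), (272,512) and (238,427).

Run:
```python
from h import *
from scipy.spatial.transform import Rotation as R
c=np.array([[105,118],[228,77],[281,222],[157,268]])/5.714+[215,115]
P=onz('top',c,.15)[:,:2];print(P.round(3),P.mean(0).round(4),[np.linalg.norm(P[i]-P[i-1]).round(4) for i in range(4)])
v=P[0]+P[1]-P[2]-P[3];print('notch yaw',np.degrees(np.arctan2(v[1],v[0])))
f=np.array([[215,283]])/5.714+[215,115];print('foot',onz('top',f,.008).round(4))
q=(np.array([[5,507],[40,600],[272,512],[238,427]])-[0,400])/2+[395,150]
Q=onz('top',q,.012)[:,:2];print(Q.round(3),[np.linalg.norm(Q[i]-Q[i-1]).round(3) for i in range(4)])
v=Q[2]+Q[3]-Q[0]-Q[1];print('plate yaw',np.degrees(np.arctan2(v[1],v[0])))
p=(np.array([[71,537]])-[0,400])/2+[395,150];print('pad',onz('top',p,.02).round(4))
print(R.from_quat(robot.state()['tcp_rot']).as_matrix().round(3), robot.state()['joints'])
print(eyes.camera_model('wrist')['hand_eye'])
```

```text
[[0.665 0.2  ]
 [0.678 0.163]
 [0.631 0.147]
 [0.618 0.185]] [0.6481 0.1736] [np.float64(0.0499), np.float64(0.0394), np.float64(0.0487), np.float64(0.0398)]
notch yaw 18.33008377705371
foot [[0.6499 0.174  0.008 ]]
[[ 0.565 -0.11 ]
 [ 0.472 -0.139]
 [ 0.554 -0.387]
 [ 0.643 -0.359]] [np.float64(0.261), np.float64(0.097), np.float64(0.261), np.float64(0.093)]
plate yaw -72.11430630516959
pad [[ 0.532  -0.1721  0.02  ]]
[[-0.949  0.315 -0.   ]
 [ 0.315  0.949 -0.001]
 [ 0.    -0.001 -1.   ]] [ 1.14440244e+00  4.91495214e-01  1.55939607e+00 -8.04186889e-06
  1.09172731e+00 -1.05590348e-01]
[[-7.48070465e-04 -9.62286766e-01 -2.72036065e-01  7.63269382e-02]
 [ 9.99999614e-01 -8.45298429e-04  2.40222983e-04 -8.77867504e-04]
 [-4.61115056e-04 -2.72035780e-01  9.62287027e-01 -1.70331167e-01]
 [ 0.00000000e+00  0.00000000e+00  0.00000000e+00  1.00000000e+00]]
```

```bash
python3 -m jog '{"linear":[[-28,-12.7,-1],[-28,-12.7,-1],[-28,-12.7,-1],[-28,-12.7,-1],[-28,-12.7,-1],[-28,-12.7,-1],[-28,-12.7,-1],[-28,-12.7,-1],[-28,-12.7,-1],[-28,-12.7,-1],[-28,-12.7,-1],[-28,-12.7,-1],[-28,-12.7,-1],[-28,-12.7,-1],[-28,-12.7,-1],[-28,-12.7,-1],[-28,-12.7,-1],[-28,-12.7,-1],[-28,-12.7,-1],[-28,-12.7,-1]],"twist":[[0,0,0],[0,0,0],[0,0,0],[0,0,0],[0,0,0],[0,0,0],[0,0,0],[0,0,0],[0,0,0],[0,0,0],[0,0,0],[0,0,0],[0,0,0],[0,0,0],[0,0,0],[0,0,0],[0,0,0],[0,0,0],[0,0,0],[0,0,0]],"gripper":[1,1,1,1,1,1,1,1,1,1,1,1,1,1,1,1,1,1,1,1]}'
python3 -m jog '{"linear":[[0,0,0],[0,0,0],[0,0,0],[0,0,0],[0,0,0],[0,0,0],[0,0,0],[0,0,0],[0,0,0],[0,0,0],[0,0,0],[0,0,0]],"twist":[[0,0,0.093],[0,0,0.093],[0,0,0.093],[0,0,0.093],[0,0,0.093],[0,0,0.093],[0,0,0.093],[0,0,0.093],[0,0,0.093],[0,0,0.093],[0,0,0],[0,0,0]],"gripper":[1,1,1,1,1,1,1,1,1,1,1,1]}'
python3 - <<'E'
from h import *
from scipy.spatial.transform import Rotation as R
st=robot.state();save('wrist','w1')
M=R.from_quat(st['tcp_rot']).as_matrix();print(st['tool_pos'],M.round(3))
print(proj('wrist',[[.649,.174,.15],[.649,.174,.0]],st))
for z in(.12,.14,.16,.18,.2):print(z,onz('side',[[363,88]],z)[0,:2].round(3),onz('top',[[194,92]],z)[0,:2].round(3))
E
```

```text
t: 1.77
tool_pos: [0.6492, 0.1743, 0.2343]
tcp_rot: [0.16, 0.987, -0.0, -0.0]
ft_force: [0.6, 0.2, 0.1]
width: 0.0951
grasp_force: 0.0
t: 2.77
tool_pos: [0.6483, 0.1755, 0.2343]
tcp_rot: [0.584, 0.812, -0.0, -0.0]
ft_force: [-0.4, -0.1, 0.1]
width: 0.0951
grasp_force: 0.0
[0.64828581 0.17548856 0.23429385] [[-0.317  0.948 -0.001]
 [ 0.948  0.317 -0.   ]
 [ 0.    -0.001 -1.   ]]
[[279.81508699 213.4633985 ]
 [279.60058003 173.31384191]]
0.12 [0.762 0.32 ] [0.761 0.275]
0.14 [0.744 0.284] [0.752 0.272]
0.16 [0.727 0.248] [0.744 0.268]
0.18 [0.71  0.212] [0.736 0.265]
0.2 [0.692 0.175] [0.728 0.262]
```

View pics/w1.png

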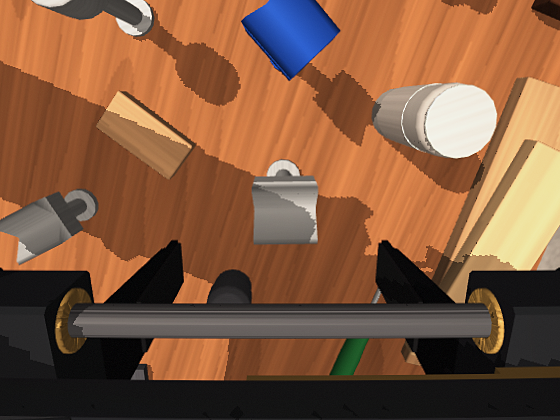

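Wrist view: the vpost head is square to the fingers, with top corners near (254,180), (317,178), (317,241) and (254,243). Its centre is about 5 px right of where I expected. The can's top is at about 0.147 m, well below the gripper body.

Run:
```python
from h import *
from scipy.spatial.transform import Rotation as R
st=robot.state();M=R.from_quat(st['tcp_rot']).as_matrix()
P=onz('wrist',[[254,180],[317,178],[317,241],[254,243]],.15,st);print(P.round(4),P.mean(0))
print([np.linalg.norm(P[i]-P[i-1]).round(4) for i in range(4)])
v=P[1]+P[2]-P[0]-P[3];print(np.degrees(np.arctan2(v[1],v[0])))
for c in (P.mean(0),[.6495,.174,0]):print('tool shift',(M.T@(np.r_[c[:2],.103]-st['tool_pos'])*1e3).round(1))
```

```text
[[0.6246 0.1912 0.15  ]
 [0.6652 0.2062 0.15  ]
 [0.681  0.1628 0.15  ]
 [0.6385 0.147  0.15  ]] [0.6523321  0.17679636 0.15      ]
[np.float64(0.0463), np.float64(0.0433), np.float64(0.0462), np.float64(0.0454)]
20.375738595315497
tool shift [-1.000e-01  4.300e+00  1.314e+02]
tool shift [ -1.8   0.7 131.4]
```

```bash
python3 -m jog '{"linear":[[-0.5,3.5,8],[0,0,11],[0,0,11],[0,0,11],[0,0,11],[0,0,11],[0,0,11],[0,0,11],[0,0,11],[0,0,11],[0,0,11],[0,0,8],[0,0,5],[0,0,0],[0,0,0],[0,0,0]],"twist":[[0,0,-0.015],[0,0,0],[0,0,0],[0,0,0],[0,0,0],[0,0,0],[0,0,0],[0,0,0],[0,0,0],[0,0,0],[0,0,0],[0,0,0],[0,0,0],[0,0,0],[0,0,0],[0,0,0]],"gripper":[1,1,1,1,1,1,1,1,1,1,1,1,1,0.8,0.65,0.6]}' 30
python3 -m jog '{"linear":[[0,0,0],[0,0,0],[0,0,0],[0,0,0],[0,0,0],[0,0,0],[0,0,0],[0,0,0],[0,0,0],[0,0,0],[0,0,0],[0,0,0],[0,0,0],[0,0,0]],"twist":[[0,0,0],[0,0,0],[0,0,0],[0,0,0],[0,0,0],[0,0,0],[0,0,0],[0,0,0],[0,0,0],[0,0,0],[0,0,0],[0,0,0],[0,0,0],[0,0,0]],"gripper":[0.57,0.55,0.53,0.51,0.5,0.49,0.48,0.47,0.46,0.45,0.4,0.4,0.4,0.4]}' 30
```

```text
t: 4.15
tool_pos: [0.6522, 0.1762, 0.1042]
tcp_rot: [0.579, 0.815, 0.0, 0.0]
ft_force: [-0.2, 1.6, -1.6]
width: 0.0803
grasp_force: 0.0
t: 5.32
tool_pos: [0.652, 0.1762, 0.1037]
tcp_rot: [0.579, 0.815, 0.0, 0.0]
ft_force: [2.1, 0.8, -0.1]
width: 0.0461
grasp_force: 30.0
```

Width is 46 mm, which matches the head. Lifting.

```bash
python3 -m jog '{"linear":[[0,0,-2],[0,0,-5],[0,0,-8],[0,0,-8],[0,0,-8],[0,0,-8],[0,0,-8],[0,0,-8],[0,0,-8],[0,0,-8],[0,0,-8],[0,0,-8],[0,0,-5],[0,0,-2],[0,0,0],[0,0,0]],"twist":[[0,0,0],[0,0,0],[0,0,0],[0,0,0],[0,0,0],[0,0,0],[0,0,0],[0,0,0],[0,0,0],[0,0,0],[0,0,0],[0,0,0],[0,0,0],[0,0,0],[0,0,0],[0,0,0]],"gripper":[0.4,0.4,0.4,0.4,0.4,0.4,0.4,0.4,0.4,0.4,0.4,0.4,0.4,0.4,0.4,0.4]}' 30
python3 - <<'E'
from h import *
from scipy.spatial.transform import Rotation as R
st=robot.state();M=R.from_quat(st['tcp_rot']).as_matrix()
print(st['tool_pos'],np.degrees(np.arctan2(M[1,1],M[0,1])),(M.T@(np.array([.532,-.1725,st['tool_pos'][2]])-st['tool_pos'])*1e3).round(1))
for n in('side','top'): save(n,n+'2')
save('wrist','w2')
a=[cv2.imread(f'pics/{n}2.png') for n in('side','top')]
cv2.imwrite('pics/c2.png',np.hstack([cv2.resize(a[0][60:260,240:440],(400,400)),cv2.resize(a[1][80:220,180:320],(400,400))]))
E
```

```text
t: 6.65
tool_pos: [0.6517, 0.1761, 0.1974]
tcp_rot: [0.579, 0.815, -0.0, -0.0]
ft_force: [0.5, -0.5, -7.2]
width: 0.0455
grasp_force: 30.0
[0.65173612 0.17611301 0.19736321] 19.195507472293862 [-2.899e+02 -2.277e+02  1.000e-01]
```

View pics/c2.png

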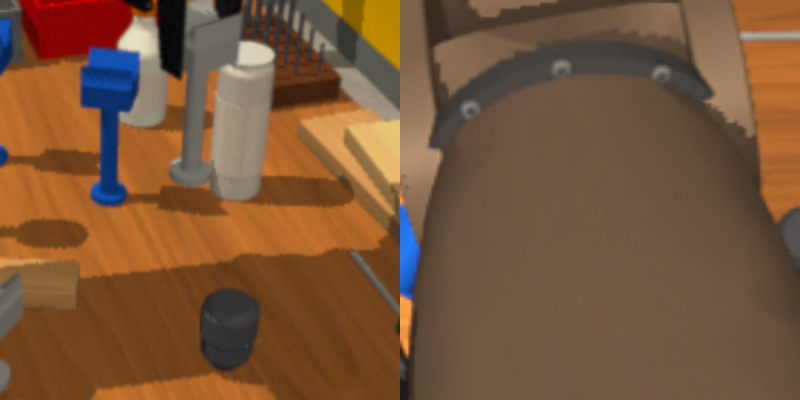

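The vpost hangs upright in the grip, with its foot about 93 mm up. The side crop shows it vertical at around x 190.

```bash
python3 -m jog '{"linear":[[-4.2,-3.3,0],[-8.5,-6.7,0],[-12.8,-10.1,0],[-17.1,-13.4,0],[-17.1,-13.4,0],[-17.1,-13.4,0],[-17.1,-13.4,0],[-17.1,-13.4,0],[-17.1,-13.4,0],[-17.1,-13.4,0],[-17.1,-13.4,0],[-17.1,-13.4,0],[-17.1,-13.4,0],[-17.1,-13.4,0],[-17.1,-13.4,0],[-17.1,-13.4,0],[-17.1,-13.4,0],[-12.8,-10.1,0],[-8.5,-6.7,0],[-4.2,-3.3,0]],"twist":[[0,0,0],[0,0,0],[0,0,0],[0,0,0],[0,0,0],[0,0,0],[0,0,0],[0,0,0],[0,0,0],[0,0,0],[0,0,0],[0,0,0],[0,0,0],[0,0,0],[0,0,0],[0,0,0],[0,0,0],[0,0,0],[0,0,0],[0,0,0]],"gripper":[0.4,0.4,0.4,0.4,0.4,0.4,0.4,0.4,0.4,0.4,0.4,0.4,0.4,0.4,0.4,0.4,0.4,0.4,0.4,0.4]}' 30
python3 -m jog '{"linear":[[0,0,0],[0,0,0],[0,0,0],[0,0,0],[0,0,0],[0,0,0],[0,0,0],[0,0,0],[0,0,0],[0,0,0],[0,0,0],[0,0,0],[0,0,0],[0,0,0],[0,0,0],[0,0,0],[0,0,0],[0,0,0],[0,0,0],[0,0,0]],"twist":[[0,0,0.04],[0,0,0.07],[0,0,0.09],[0,0,0.09],[0,0,0.09],[0,0,0.09],[0,0,0.09],[0,0,0.09],[0,0,0.09],[0,0,0.09],[0,0,0.09],[0,0,0.09],[0,0,0.09],[0,0,0.09],[0,0,0.09],[0,0,0.09],[0,0,0.09],[0,0,0.09],[0,0,0.043],[0,0,0]],"gripper":[0.4,0.4,0.4,0.4,0.4,0.4,0.4,0.4,0.4,0.4,0.4,0.4,0.4,0.4,0.4,0.4,0.4,0.4,0.4,0.4]}' 30
python3 - <<'E'
from h import *
from scipy.spatial.transform import Rotation as R
st=robot.state();M=R.from_quat(st['tcp_rot']).as_matrix()
print(st['tool_pos'],np.degrees(np.arctan2(M[1,1],M[0,1])))
save('wrist','w3');save('side','side3')
a=cv2.imread('pics/side3.png');w=cv2.imread('pics/w3.png')
cv2.imwrite('pics/c3.png',np.hstack([cv2.resize(a[180:,210:530],(427,320)),cv2.resize(w,(373,320))]))
E
```

```text
t: 8.47
tool_pos: [0.5311, -0.1748, 0.1978]
tcp_rot: [0.58, 0.815, -0.0, 0.0]
ft_force: [-1.3, 0.2, -6.2]
width: 0.0456
grasp_force: 30.0
t: 10.13
tool_pos: [0.532, -0.1727, 0.1977]
tcp_rot: [0.988, 0.155, 0.0, -0.0]
ft_force: [-0.1, 0.1, -6.6]
width: 0.0457
grasp_force: 30.0
[ 0.53201985 -0.17273481  0.19766853] -72.17239974019681
```

View pics/c3.png

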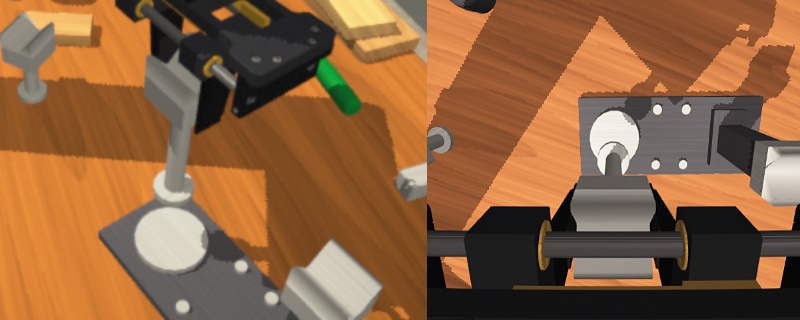

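The wrist half shows the foot at about (613,158) and the pad spanning x 589–638 with its top at y 110. The side half shows the foot at (173,185) and the pad centre at (171,239).

Run:
```python
from h import *
from scipy.spatial.transform import Rotation as R
st=robot.state();M=R.from_quat(st['tcp_rot']).as_matrix()
w=lambda x,y:[(x-427)*560/373,y*420/320]
s=lambda x,y:[210+x*.75,180+y*.75]
print('pad L R top',onz('wrist',[w(589,135),w(638,135),w(613.5,110)],.02,st).round(4), 'dist from (.532,-.1725)')
P=onz('wrist',[w(589,135),w(638,135),w(613.5,110)],.02,st)-[.532,-.1725,.02];print((P@M).round(4))
print('foot wrist',onz('wrist',[w(613,158)],.102,st).round(4),'side',onz('side',[s(173,184)],.102).round(4))
print('pad side',onz('side',[s(171,239)],.02).round(4))
v=onz('wrist',[w(579,98),w(762,96)],.012,st);v=v[1]-v[0];print(v.round(3),np.degrees(np.arctan2(v[1],v[0])))
```

```text
pad L R top [[ 0.5278 -0.1396  0.02  ]
 [ 0.5491 -0.2052  0.02  ]
 [ 0.5675 -0.1629  0.02  ]] dist from (.532,-.1725)
[[ 0.0062 -0.0326  0.    ]
 [ 0.0062  0.0363 -0.    ]
 [ 0.0367  0.0019  0.    ]]
foot wrist [[ 0.5326 -0.1735  0.102 ]] side [[ 0.5282 -0.1724  0.102 ]]
pad side [[ 0.5317 -0.1751  0.02  ]]
[ 0.082 -0.243  0.   ] -71.30935786769187
```

Foot and pad line up to within about 2 mm. Contact is expected 74 mm down.

```bash
python3 -m jog '{"linear":[[0,1,3],[0,0,6],[0,0,7],[0,0,7],[0,0,7],[0,0,7],[0,0,7],[0,0,7],[0,0,6],[0,0,5],[0,0,4],[0,0,2],[0,0,1],[0,0,0],[0,0,0],[0,0,0]],"twist":[[0,0,0],[0,0,0],[0,0,0],[0,0,0],[0,0,0],[0,0,0],[0,0,0],[0,0,0],[0,0,0],[0,0,0],[0,0,0],[0,0,0],[0,0,0],[0,0,0],[0,0,0],[0,0,0]],"gripper":[0.4,0.4,0.4,0.4,0.4,0.4,0.4,0.4,0.4,0.4,0.4,0.4,0.4,0.4,0.4,0.4]}' 30
python3 -m jog '{"linear":[[0,0,0.5],[0,0,0.5],[0,0,0.5],[0,0,0.5],[0,0,0.5],[0,0,0.5],[0,0,0],[0,0,0]],"twist":[[0,0,0],[0,0,0],[0,0,0],[0,0,0],[0,0,0],[0,0,0],[0,0,0],[0,0,0]],"gripper":[0.4,0.4,0.4,0.4,0.4,0.4,0.4,0.4]}' 30
```

```text
t: 11.57
tool_pos: [0.5327, -0.174, 0.1289]
tcp_rot: [0.988, 0.156, 0.0, 0.0]
ft_force: [-0.1, 0.0, -6.5]
width: 0.0457
grasp_force: 30.0
t: 12.23
tool_pos: [0.5325, -0.174, 0.1256]
tcp_rot: [0.988, 0.156, 0.0, -0.0]
ft_force: [0.3, -1.0, -6.3]
width: 0.0458
grasp_force: 30.0
```

```bash
python3 -m jog '{"linear":[[0,0,0.5],[0,0,0.5],[0,0,0],[0,0,0]],"twist":[[0,0,0],[0,0,0],[0,0,0],[0,0,0]],"gripper":[0.4,0.4,0.4,0.4]}' 30
```

```text
t: 12.57
tool_pos: [0.5325, -0.1739, 0.1246]
tcp_rot: [0.988, 0.156, -0.0, -0.0]
ft_force: [0.8, -0.2, -5.3]
width: 0.0457
grasp_force: 30.0
```

```bash
python3 -m jog '{"linear":[[0,0,0.5],[0,0,0.5],[0,0,0],[0,0,0]],"twist":[[0,0,0],[0,0,0],[0,0,0],[0,0,0]],"gripper":[0.4,0.4,0.4,0.4]}' 30
```

```text
t: 12.9
tool_pos: [0.5326, -0.174, 0.1237]
tcp_rot: [0.988, 0.156, 0.0, 0.0]
ft_force: [0.2, -0.6, -5.5]
width: 0.046
grasp_force: 30.0
```

```bash
python3 -m jog '{"linear":[[0,0,0.5],[0,0,0.5],[0,0,0],[0,0,0]],"twist":[[0,0,0],[0,0,0],[0,0,0],[0,0,0]],"gripper":[0.4,0.4,0.4,0.4]}' 30
```

```text
t: 13.23
tool_pos: [0.5327, -0.174, 0.1236]
tcp_rot: [0.988, 0.156, 0.0, 0.0]
ft_force: [-1.8, 1.5, 6.6]
width: 0.0458
grasp_force: 30.0
```

In contact, pressing about 13 N. Ease off, drop the grip force, then open slowly.

```bash
python3 -m jog '{"linear":[[0,0,-0.4],[0,0,0],[0,0,0],[0,0,0],[0,0,0],[0,0,0]],"twist":[[0,0,0],[0,0,0],[0,0,0],[0,0,0],[0,0,0],[0,0,0]],"gripper":[0.45,0.45,0.46,0.46,0.47,0.47]}' 4
python3 -m jog '{"linear":[[0,0,0],[0,0,0],[0,0,0],[0,0,0],[0,0,0],[0,0,0],[0,0,0],[0,0,0],[0,0,0],[0,0,0],[0,0,0],[0,0,0],[0,0,0],[0,0,0],[0,0,0],[0,0,0],[0,0,0],[0,0,0],[0,0,0],[0,0,0]],"twist":[[0,0,0],[0,0,0],[0,0,0],[0,0,0],[0,0,0],[0,0,0],[0,0,0],[0,0,0],[0,0,0],[0,0,0],[0,0,0],[0,0,0],[0,0,0],[0,0,0],[0,0,0],[0,0,0],[0,0,0],[0,0,0],[0,0,0],[0,0,0]],"gripper":[0.475,0.48,0.485,0.49,0.495,0.5,0.51,0.52,0.54,0.56,0.58,0.6,0.64,0.68,0.72,0.76,0.82,0.88,0.94,1]}' 4
python3 - <<'E'
from h import *
save('wrist','w4');save('side','side4')
a=cv2.imread('pics/side4.png');w=cv2.imread('pics/w4.png')
cv2.imwrite('pics/c4.png',np.hstack([cv2.resize(a[180:,210:530],(427,320)),cv2.resize(w,(373,320))]))
E
```

```text
t: 13.73
tool_pos: [0.5329, -0.1741, 0.1236]
tcp_rot: [0.988, 0.156, 0.001, 0.0]
ft_force: [-1.0, 0.2, 6.5]
width: 0.0459
grasp_force: 4.0
t: 15.4
tool_pos: [0.5325, -0.174, 0.123]
tcp_rot: [0.988, 0.156, 0.0, -0.0]
ft_force: [-0.7, 0.5, -0.2]
width: 0.0909
grasp_force: 0.0
```

View pics/c4.png

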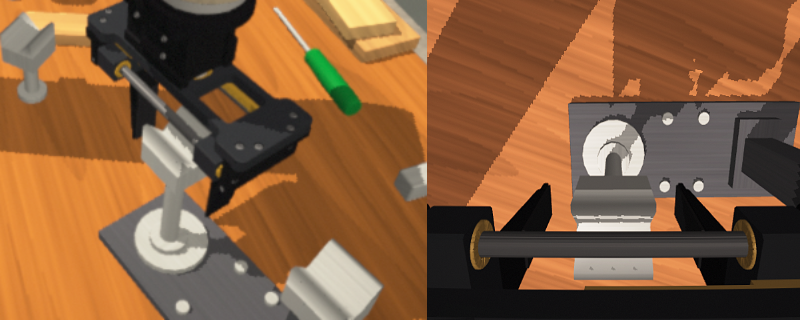

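The vpost stands free: the foot is centred on the pad at about (171,239) in the side half, and the fingers are clear on both sides. Retreating straight up, then watching it.

```bash
python3 -m jog '{"linear":[[0,0,0],[0,0,-2],[0,0,-5],[0,0,-8],[0,0,-10],[0,0,-10],[0,0,-10],[0,0,-10],[0,0,-10],[0,0,-10],[0,0,-10],[0,0,-10],[0,0,-10],[0,0,-10],[0,0,-10],[0,0,-8],[0,0,-4],[0,0,0],[0,0,0],[0,0,0]],"twist":[[0,0,0],[0,0,0],[0,0,0],[0,0,0],[0,0,0],[0,0,0],[0,0,0],[0,0,0],[0,0,0],[0,0,0],[0,0,0],[0,0,0],[0,0,0],[0,0,0],[0,0,0],[0,0,0],[0,0,0],[0,0,0],[0,0,0],[0,0,0]],"gripper":[1,1,1,1,1,1,1,1,1,1,1,1,1,1,1,1,1,1,1,1]}'
python3 -c "
from h import *
save('wrist','w5');save('side','side5')"
python3 -m jog '{"linear":[[0,0,0],[0,0,0],[0,0,0],[0,0,0],[0,0,0],[0,0,0],[0,0,0],[0,0,0],[0,0,0],[0,0,0],[0,0,0],[0,0,0],[0,0,0],[0,0,0],[0,0,0],[0,0,0],[0,0,0],[0,0,0],[0,0,0],[0,0,0]],"twist":[[0,0,0],[0,0,0],[0,0,0],[0,0,0],[0,0,0],[0,0,0],[0,0,0],[0,0,0],[0,0,0],[0,0,0],[0,0,0],[0,0,0],[0,0,0],[0,0,0],[0,0,0],[0,0,0],[0,0,0],[0,0,0],[0,0,0],[0,0,0]],"gripper":[1,1,1,1,1,1,1,1,1,1,1,1,1,1,1,1,1,1,1,1]}'
python3 - <<'E'
from h import *
save('wrist','w6');save('side','side6')
for n in('w','side'):print(n,(cv2.absdiff(cv2.imread(f'pics/{n}5.png'),cv2.imread(f'pics/{n}6.png')).max(2)>40).sum())
a=cv2.imread('pics/side6.png');w=cv2.imread('pics/w6.png')
cv2.imwrite('pics/c6.png',np.hstack([cv2.resize(a,(400,300)),cv2.resize(w,(400,300))]))
E
```

```text
t: 17.17
tool_pos: [0.5324, -0.1738, 0.2595]
tcp_rot: [0.988, 0.156, -0.0, -0.0]
ft_force: [0.6, 0.1, 0.4]
width: 0.095
grasp_force: 0.0
t: 18.93
tool_pos: [0.5325, -0.174, 0.26]
tcp_rot: [0.988, 0.156, 0.0, -0.0]
ft_force: [-0.1, -0.3, -0.5]
width: 0.095
grasp_force: 0.0
w 829
side 503
```

View pics/c6.png

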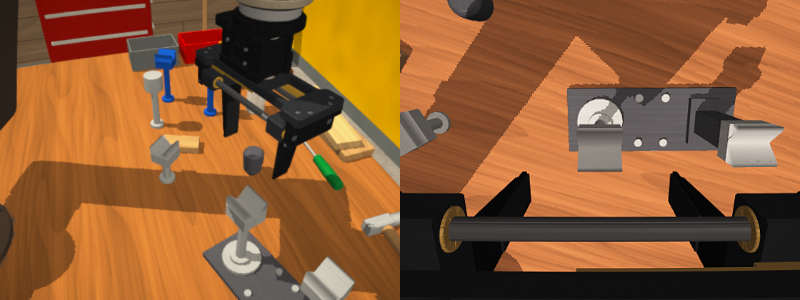

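The vpost stands upright and centred on the pad, with its notch in line with the bracket. The other supports are undisturbed and the gripper is clear.

```bash
python3 -c "
from bench import robot
print(robot.close_job())"
```

```text
the job is handed in; nothing more can be done
None
```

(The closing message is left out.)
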